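Make up the staining kit and the mounting kit

TASK

Make up two kits from the stock standing to the left of the microscope: into the blue tray put the amber bottle with the red dropper top (on the black pad) and the white bottle with the blue cap (in the bare pocket); into the yellow tray put the little cream bottle with the white cap (on the black pad) and the box of cover glasses with the blue lid (in the bare pocket). Set each thing down gently, without dropping it or tipping a bottle over, so that it stands upright on the floor of its pocket, well within the walls. The amber bottle with the black cap, the timer and the beaker belong to no kit: leave them where they stand.

Things in the scene. Friction and masses are not known exactly. Their poses are not given: they have to be found in the camera images.
- blue_tray: Fixed flat blue plastic tray, 64 x 125 x 10 mm (own x, y, z); origin: centre of underside, on the worktop. A 3 mm wall parts it into two pockets, each 58 x 58 mm inside; walls reach z = 10 mm, floors z = 3 mm. Pocket with black pad (flush): centred 30.5 mm along the tray's +y; bare blue pocket: 30.5 mm along -y. Its +y points to world +y, +-0.2 rad; its place is drawn.
- yellow_tray: Fixed flat yellow plastic tray, 64 x 125 x 10 mm (own x, y, z); origin: centre of underside, on the worktop. A 3 mm wall parts it into two pockets, each 58 x 58 mm inside; walls reach z = 10 mm, floors z = 3 mm. Pocket with black pad (flush): centred 30.5 mm along the tray's +y; bare yellow pocket: 30.5 mm along -y. Its +y points to world -y, +-0.2 rad; its place is drawn.
- dropper_bottle: Amber bottle, left of the microscope (+y side; another on the blue mat to its right is fixed and not meant), with a black collar and a pointed red dropper top, for the blue tray's black pad. Round body 38 mm across up to 79 mm, collar 22 mm across up to 88 mm, dropper about 14 mm across up to 111 mm. About 70 g. Origin: centre of the underside, z up; stands upright on the worktop (z = 0) at the start. 
- white_bottle: White bottle with a blue cap, for the blue tray's bare pocket. Round body 33 mm across up to 59 mm, cap 19 mm across up to 66 mm. About 50 g. Origin: centre of the underside, z up; stands upright on the worktop (z = 0) at the start. 
- oil_bottle: Small cream-coloured bottle with a white cap, for the yellow tray's black pad. Round body 25 mm across up to 47 mm, cap 14 mm across up to 52 mm. About 22 g. Origin: centre of the underside, z up; stands upright on the worktop (z = 0) at the start. 
- coverslip_box: Small square box of cover glasses, white with a blue lid that does not open, 31 x 31 x 19 mm, for the yellow tray's bare pocket. About 30 g; its sides are parallel to its own x and y; yaw within 0.5 rad of the world axes. Origin: centre of the underside, z up; stands upright on the worktop (z = 0) at the start. 
- amber_bottle: Amber bottle with a flat black cap: stock that must stay. Body 34 mm across up to 70 mm, cap 20 mm across up to 78 mm. Origin: centre of the underside, z up; stands upright on the worktop (z = 0) at the start. 
- timer: Small white bench timer with three coloured keys, 58 x 62 x 20 mm, lying flat: must stay. Origin: centre of the underside, z up; stands upright on the worktop (z = 0) at the start. 
- beaker: Clear glass beaker, 45 mm across, 58 mm tall: must stay. Origin: centre of the underside, z up; stands upright on the worktop (z = 0) at the start. 
- microscope: White and black microscope, fixed, an obstacle between the gripper and the stock at the start: it fills x 0.39 to 0.79, y -0.28 to -0.02 (world) up to 0.31 m above the worktop. Nothing on it is used. Origin: under the middle of its foot.
Not all that is in view belongs to the job. What is shaped like the oil_bottle but green is not meant.

How it is judged (in metres and radians):
At the end, for the whole second after the job is handed in: All four kit things upright (0.12 rad), at rest, each in its own pocket: origin within 18 mm of the pocket centre along each tray axis, 1 to 6 mm above the tray's underside. Black-capped amber bottle, timer and beaker upright, at rest, within 30 mm of their starting places (x of white_bottle in the frame of blue_tray between -0.018 and 0.018 m and y of white_bottle in the frame of blue_tray between -0.0485 and -0.0125 m and z of white_bottle in the frame of blue_tray between 0.001 and 0.006 m and angle between each of white_bottle, dropper_bottle, oil_bottle, coverslip_box, amber_bottle, timer, beaker's own z axis and vertical below 0.12 rad and linear speed of each of white_bottle, dropper_bottle, oil_bottle, coverslip_box, amber_bottle, timer, beaker below 0.02 m/s and x of dropper_bottle in the frame of blue_tray between -0.018 and 0.018 m and y of dropper_bottle in the frame of blue_tray between 0.0125 and 0.0485 m and z of dropper_bottle in the frame of blue_tray between 0.001 and 0.006 m and x of oil_bottle in the frame of yellow_tray between -0.018 and 0.018 m and y of oil_bottle in the frame of yellow_tray between 0.0125 and 0.0485 m and z of oil_bottle in the frame of yellow_tray between 0.001 and 0.006 m and x of coverslip_box in the frame of yellow_tray between -0.018 and 0.018 m and y of coverslip_box in the frame of yellow_tray between -0.0485 and -0.0125 m and z of coverslip_box in the frame of yellow_tray between 0.001 and 0.006 m and distance of each of amber_bottle, timer, beaker from where it was at the start of the episode below 0.03 m); the robot touches nothing.
It fails at once if the black-capped amber bottle, the timer or the beaker is shifted by more than 30 mm or knocked over (distance of any of amber_bottle, timer, beaker from where it was at the start of the episode above 0.03 m or angle between any of amber_bottle, timer, beaker's own z axis and vertical above 0.6 rad).
It fails at once if a kit thing is dropped or slammed down: it moves faster than 0.6 m/s with its underside less than 30 mm above the worktop ((linear speed of white_bottle above 0.6 m/s and height (world z) of white_bottle below 0.03 m) or (linear speed of dropper_bottle above 0.6 m/s and height (world z) of dropper_bottle below 0.03 m) or (linear speed of oil_bottle above 0.6 m/s and height (world z) of oil_bottle below 0.03 m) or (linear speed of coverslip_box above 0.6 m/s and height (world z) of coverslip_box below 0.03 m)).
It fails at once if a kit bottle is tipped over (angle between any of white_bottle, dropper_bottle, oil_bottle's own z axis and vertical above 1.1 rad).
It also fails if it takes over 112 s, if anything falls off the work surface, if the arm or the gripper's body presses on something with over 40 N, if the wrist force passes 120 N, or if a joint passes its speed limit or range.

ROBOT

A 6-joint arm with a two-finger parallel gripper is mounted at the origin on a cart in front of the work surface, level with it; the furniture and walls round the work are solid. World frame = base frame: x ahead of the robot, y to its left, z up, the work surface at z = 0. Lengths are in m, angles in degrees, forces in N, time in s.
With the tool pointing down it reaches from about 0.275 to 0.85 m from the base axis. Payload 5.2 kg.
Tool frame: the origin (TCP) lies at the centre of the arm's flange, where the gripper is bolted on; the fingertips stand ahead of it and the grasp point (between the pads) lies 155 mm ahead of it (r.tip_reach is the z of the fingertips in the tool frame, in m); z points along the fingers, y is the direction in which the jaws open and shut (so a half turn about z gives the same grasp; the last joint's range is limited). The gripper opens to 85 mm and grips with 20 to 120 N. Pads are 22 mm wide; open, the fingers measure 114 mm over their backs; the gripper's body (76 mm by 85 mm) begins 54 mm behind the grasp point. The pads swing forward as they close: fully open they stand 13 mm farther back than shut.
Start: joints at [-77.223, 14.817, 87.949, -0, 77.235, -11.62], TCP at [0.227, -0.501, 0.405] pointing down, gripper open.
Joint ranges: [-179.93, 179.93], [-52.35, 119.4], [10.71, 147.94], [-69.91, 249.91], [12.55, 155.21], [-178.61, 178.61]. Speed limits (degrees/s): [147.25, 147.25, 180, 180, 180, 180].

INTERFACE

Orientations are given as [roll, pitch, yaw] about the fixed x, y, z axes, in that order (R = Rz(yaw) Ry(pitch) Rx(roll)).
In Python, from station import r gives the robot as it stands. The module is installed in compiled form; this text tells all that it offers.
- The arm moves only by the tool carry_out, never from a script. Its argument "moves" is one flat list of numbers, 5 for each row, row after row: the gripper command: -1 is fully open, 1 is shut, values between are in proportion, then the shift along the world's x, y, z in mm, then the turn about the world's z in rad. In form: [grip, x, y, z, spin, grip, x, y, z, spin, ...]. A call has 1 to 20 rows; each row is the pose to reach, as a shift and turn from the pose commanded when the call began; what a row does not reach only later rows make up. A row lasts 1/10 s, in which the tool goes at most 50 mm and 8.59 degrees, less where a joint would pass 70% of its speed; a pose out of reach is approached as far as the arm can. A call with a gripper value outside its range is refused whole. The fingers move at their own pace and stop on an object; "squeeze" is the grip in N (left out, the last holds). Time passes only in rows, so rows that repeat a pose let the fingers close. It gives the time, the measured TCP pose, the force and the opening at its end, in the units of the state.
- r.read_state(): the state, without advancing time (a new reading comes with each control period).
- r.grab_frame(name): name is "scene" or "top"; returns (picture, depth): 384x512x3 uint8, red, green, blue; 384x512 float32, m along the optical axis (not along the pixel's ray), 0 where there is no reading.
- r.camera_model(name): a dict with "intrinsics" (3x3 intrinsics, pixels), "extrinsics" (4x4, takes a point from world to camera coordinates). Camera axes: x right, y down, z forward; pixel columns grow to the right and rows downward; lengths in m; the calibration is good to about 2 mm. A picture is of the moment at which its call begins. camera_model takes no time and is no camera call.
- r.job_done(): hands the job in, once; it reports no verdict.
Trained networks look in the newest picture that a camera, given by its name, has taken for a name from the list of things; names that differ only in an ending like _2 or _b are one class to them, and where a whole thing is asked for, a point or a joint stands for the part that bears it (a point fixed in the world has none). Each returns a list of dicts, best first, with "conf" (0 to 1); they miss things now and then, are a little off and sometimes report something else, mostly with a low value. They report only what shows in the picture. A call takes as long as a camera call. They do not tell look-alikes from the thing itself.
- r.recognise(camera, target): "at" ([x, y, z] in m, in world coordinates, good to about 4 mm: the middle of the surface that is visible of it).
- r.cut_out(camera, target): "mask" (384x512 bool, what is visible of it).
- r.tip_of(camera, target): "at" ([x, y, z] in m, in world coordinates, good to about 4 mm: a listed point, or the origin of a listed thing).
The state is a dict: "time": time; "q": joint angles; "qvel": joint speeds; "effort": joint torques, N m; "tool_pos": TCP position; "tcp_rot": TCP orientation; "force": force on the tool from outside, world axes, zero at the start; "moment": the same for the moment, N m; "width": finger opening in m.
Only numpy, scipy, OpenCV 4.12 (cv2) and the standard library are available. Lean on these libraries where they do the work, as an engineer would, in place of code of your own. Each camera call takes 0.05 s, during which the arm holds its last target.

## Working session

There is one attempt and no reset: what is moved stays moved. The work goes in short steps, Python scripts to look and compute and a tool call to move; the robot and the scene stay as the last step left them, time stands still between calls to the robot, and variables do not carry over. Pictures are saved under pics/ and viewed, and the job is handed in when it is done.

Besides the shell and the picture viewer there is one more tool, called after "Call:" as name(argument=value, ...), one argument or row to a line, values as JSON. carry_out: Moves the arm, as the interface text tells. Its arguments: {"type":"object","properties":{"moves":{"type":"array","items":{"type":"number"}},"squeeze":{"type":"number"}},"required":["moves"]}

```bash
mkdir -p pics; python3 - <<'E'
from station import r
import cv2,numpy as np
s=r.read_state();print(s['time'],s['tool_pos'],s['tcp_rot'],s['width'],r.tip_reach)
for c in ('scene','top'):
    p,d=r.grab_frame(c);np.savez(f'{c}0.npz',p=p,d=d)
    cv2.imwrite(f'pics/{c}0.png',cv2.resize(p[:,:,::-1],(800,600)))
    m=r.camera_model(c);E=np.array(m['extrinsics']);print(c,np.array(m['intrinsics']).round(1).tolist(),(-E[:3,:3].T@E[:3,3]).round(3),E[:3,:3].round(2).tolist())
    for t in ['blue_tray','yellow_tray','dropper_bottle','white_bottle','oil_bottle','coverslip_box','amber_bottle','timer','beaker']:
        for o in r.tip_of(c,t)[:4]: print(c,t,round(o['conf'],2),np.round(o['at'],3))
E
```

```text
0.0 [ 0.22715308 -0.50065707  0.40388908] [-1.79897303e+02 -2.17509558e-02  2.43975129e+01] 0.08564083675740304 0.1734
scene [[432.1, 0.0, 260.0], [0.0, 432.1, 196.1], [0.0, 0.0, 1.0]] [-0.089  0.62   0.578] [[-0.64, -0.77, -0.02], [-0.41, 0.37, -0.83], [0.65, -0.53, -0.55]]
scene blue_tray 0.82 [ 0.556  0.381 -0.001]
scene blue_tray 0.26 [0.602 0.1   0.002]
scene yellow_tray 0.78 [0.434 0.375 0.002]
scene dropper_bottle 0.89 [ 0.487  0.104 -0.004]
scene white_bottle 0.92 [0.558 0.213 0.003]
scene oil_bottle 0.64 [0.648 0.214 0.001]
scene oil_bottle 0.58 [0.691 0.263 0.002]
scene oil_bottle 0.55 [0.725 0.22  0.009]
scene oil_bottle 0.55 [0.391 0.096 0.002]
scene coverslip_box 0.55 [0.602 0.102 0.   ]
scene amber_bottle 0.6 [ 0.439  0.199 -0.002]
scene timer 0.88 [0.39  0.096 0.004]
scene beaker 0.98 [ 0.709  0.079 -0.006]
scene beaker 0.44 [0.554 0.379 0.   ]
top [[403.9, 0.0, 251.2], [0.0, 403.9, 192.2], [0.0, 0.0, 1.0]] [0.394 0.131 0.887] [[0.01, -1.0, 0.01], [-0.99, -0.01, -0.16], [0.16, -0.01, -0.99]]
top blue_tray 0.66 [0.561 0.378 0.001]
top yellow_tray 0.78 [ 0.436  0.368 -0.002]
top dropper_bottle 0.77 [0.489 0.105 0.001]
top oil_bottle 0.67 [0.697 0.262 0.001]
top oil_bottle 0.65 [ 0.653  0.213 -0.002]
top oil_bottle 0.64 [ 0.722  0.217 -0.002]
top coverslip_box 0.78 [ 0.603  0.103 -0.   ]
top amber_bottle 0.73 [0.439 0.198 0.005]
top amber_bottle 0.3 [ 0.49   0.108 -0.001]
top timer 0.9 [ 0.392  0.098 -0.004]
top beaker 0.69 [ 0.708  0.08  -0.   ]
```

View pics/scene0.png

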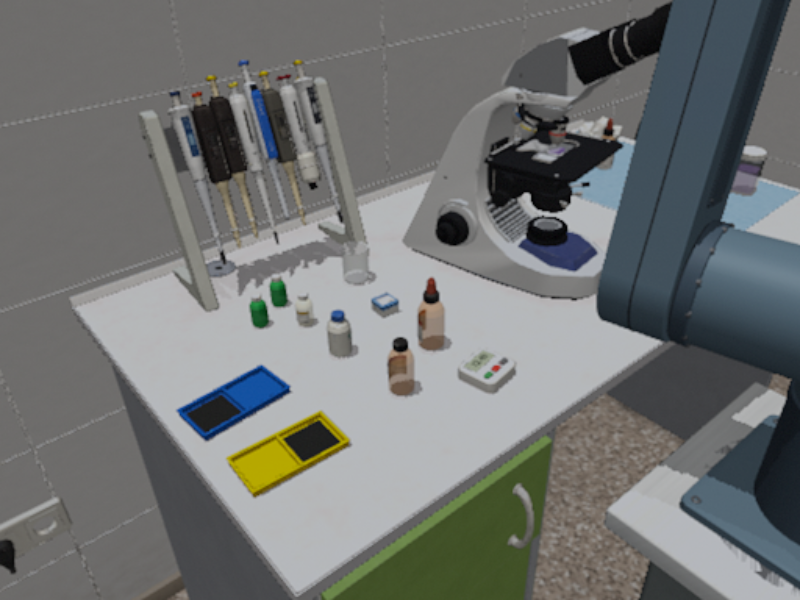

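View pics/top0.png

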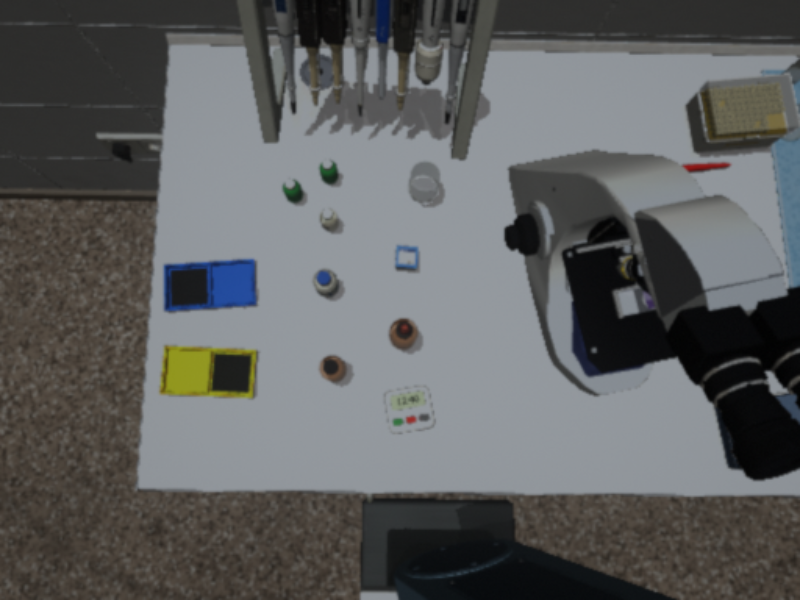

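Scene picture (800x600): cream bottle at (303,308), with the green look-alikes at (259,312) and (278,290). White bottle (339,334), box (385,304), red-topped dropper (431,315), black-capped amber (401,367). Blue tray (235,400) has its pad at the left and yellow tray (290,452) has its pad at the right. Next I'll refine the poses and confirm the candidates in a crop.

```bash
cat > h.py <<'E'
import numpy as np,cv2
from station import r
def world(c,d):
    m=r.camera_model(c);K=np.array(m['intrinsics']);E=np.array(m['extrinsics'])
    v,u=np.mgrid[0:384,0:512]
    P=np.stack([(u-K[0,2])/K[0,0]*d,(v-K[1,2])/K[1,1]*d,d],-1)
    return (P-E[:3,3])@E[:3,:3]
E
python3 - <<'E'
from h import *
for c in('top','scene'):
    z=np.load(c+'0.npz');p,d=z['p'],z['d'];W=world(c,d);hsv=cv2.cvtColor(p,cv2.COLOR_RGB2HSV)
    ok=d>0
    x,y,zz=W[...,0],W[...,1],W[...,2]
    # trays
    for n,b in (('blue',(.48,.64,.29,.47)),('yellow',(.37,.50,.29,.46))):
        reg=ok&(x>b[0])&(x<b[1])&(y>b[2])&(y<b[3])
        col=reg&((hsv[...,1]>110)|(hsv[...,2]<70))
        P=W[col][:,:2].astype(np.float32)
        print(c,n,cv2.minAreaRect((P*1000)), 'z',np.percentile(zz[col],[5,50,95]).round(4))
        blk=reg&(hsv[...,2]<70); print('  pad',W[blk].mean(0).round(3),blk.sum())
    for n,cx,cy,h in (('drop',.488,.105,.111),('white',.558,.213,.066),('oil',.652,.213,.052),('box',.603,.103,.019),('amber',.439,.199,.078)):
        s=ok&(np.hypot(x-cx,y-cy)<.04)&(zz>.01)
        t=s&(zz>h-.012)
        P=W[s]
        print(c,n,s.sum(),'zmax',P[:,2].max().round(3),'x',np.percentile(P[:,0],[2,98]).round(3),'y',np.percentile(P[:,1],[2,98]).round(3),'top',W[t].mean(0).round(3),t.sum())
        if n=='box':
            print('  rect',cv2.minAreaRect((W[t][:,:2]*1000).astype(np.float32)))
    s=ok&(x>.55)&(x<.95)&(y>-.02)&(y<.5)&(zz>.1);
    for lo in np.arange(.1,.5,.1):
        q=W[s&(zz>lo)&(zz<lo+.1)]
        if len(q): print(c,'rack',lo,np.percentile(q[:,0],[0.5,5]).round(3),q[:,1].min().round(3),q[:,1].max().round(3))
p=np.load('scene0.npz')['p'];cv2.imwrite('pics/crop0.png',cv2.resize(p[165:260,145:345,::-1],(800,380),interpolation=cv2.INTER_CUBIC))
E
```

```text
top blue ((558.6265258789062, 378.7687683105469), (69.75865936279297, 127.71585083007812), 5.141562461853027) z [0.0009 0.0039 0.0111]
  pad [0.555 0.411 0.004] 529
top yellow ((436.145751953125, 375.33746337890625), (131.57647705078125, 66.3409194946289), 88.38530731201172) z [0.0009 0.0037 0.0111]
  pad [0.435 0.343 0.003] 538
top drop 297 zmax 0.111 x [0.469 0.503] y [0.09  0.123] top [0.487 0.106 0.106] 34
top white 224 zmax 0.069 x [0.542 0.571] y [0.197 0.227] top [0.557 0.212 0.065] 73
top oil 133 zmax 0.057 x [0.638 0.658] y [0.199 0.222] top [0.649 0.211 0.048] 56
top box 200 zmax 0.023 x [0.584 0.613] y [0.086 0.115] top [0.598 0.101 0.019] 200
  rect ((599.2738037109375, 101.38638305664062), (30.871007919311523, 31.30872344970703), 89.55865478515625)
top amber 234 zmax 0.08 x [0.424 0.455] y [0.183 0.214] top [0.44  0.199 0.077] 81
top rack 0.1 [0.787 0.797] 0.009 0.31
top rack 0.2 [0.819 0.823] 0.008 0.308
scene blue ((564.56787109375, 387.77069091796875), (157.26171875, 144.75039672851562), 89.94190216064453) z [0.0021 0.0044 0.0113]
  pad [0.558 0.41  0.003] 426
scene y
[... 173 characters left out ...]
 586 zmax 0.113 x [0.47  0.497] y [0.098 0.126] top [0.487 0.11  0.105] 32
scene white 357 zmax 0.068 x [0.543 0.567] y [0.203 0.231] top [0.556 0.217 0.062] 75
scene oil 179 zmax 0.053 x [0.64  0.657] y [0.205 0.226] top [0.65  0.215 0.047] 56
scene box 148 zmax 0.022 x [0.585 0.616] y [0.088 0.119] top [0.598 0.105 0.018] 148
  rect ((600.2421264648438, 103.21229553222656), (33.09499740600586, 33.806983947753906), 89.02405548095703)
scene amber 498 zmax 0.081 x [0.425 0.448] y [0.19  0.218] top [0.439 0.203 0.075] 90
scene rack 0.1 [0.792 0.805] -0.018 0.5
scene rack 0.2 [0.823 0.832] -0.02 0.5
scene rack 0.30000000000000004 [0.871 0.938] -0.02 0.47
scene rack 0.4 [0.937 0.939] 0.081 0.438
```

View pics/crop0.png

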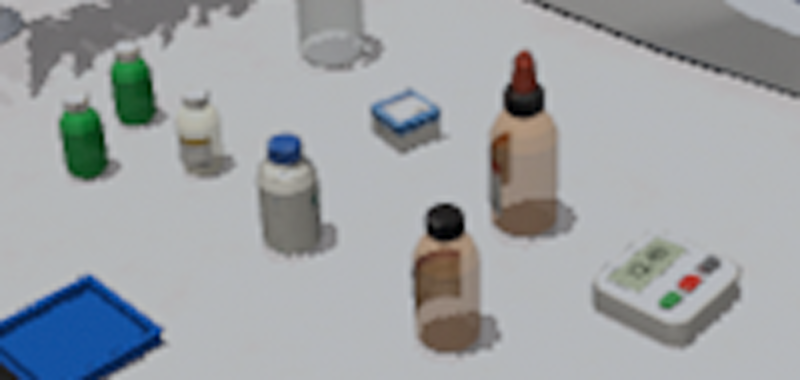

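The crop confirms the targets. Cream (198,135) is the kit bottle, and the two to its left are green. The red pointed top (524,150) is the dropper and the black cap (445,280) is the bottle that stays. White with a blue cap is at (288,195) and the box at (405,118). I'll go around the microscope at small x.

Call:
carry_out(
  moves=[-0.4,73,550,0,1.145,-0.4,73,550,0,1.145,-0.4,73,550,0,1.145,-0.4,73,550,0,1.145,-0.4,73,550,0,1.145,-0.4,73,550,0,1.145,-0.4,73,550,0,1.145,-0.4,73,550,0,1.145,-0.4,73,550,0,1.145,-0.4,73,550,0,1.145,-0.4,73,550,0,1.145,-0.4,73,550,0,1.145,-0.4,330,715,0,1.145,-0.4,330,715,0,1.145,-0.4,330,715,0,1.145,-0.4,330,715,0,1.145,-0.4,330,715,0,1.145,-0.4,330,715,0,1.145,-0.4,330,715,0,1.145,-0.4,330,715,0,1.145],
  squeeze=30,
)

```text
time: 3.0
tool_pos: [0.5584, 0.2135, 0.4032]
tcp_rot: [-179.9, 0.0, 90.0]
force: [-0.6, -0.8, 0.1]
width: 0.06
```

Call:
carry_out(
  moves=[-0.4,-1,0,-50,0,-0.4,-1,0,-100,0,-0.4,-1,0,-150,0,-0.4,-1,0,-190,0,-0.4,-1,0,-216,0,-0.4,-1,0,-216,0,-0.4,-1,0,-216,0,1,-1,0,-216,0,1,-1,0,-216,0,1,-1,0,-216,0,1,-1,0,-216,0,1,-1,0,-216,0,1,-1,0,-216,0],
)

```text
time: 4.3
tool_pos: [0.5571, 0.2141, 0.1913]
tcp_rot: [179.8, -0.0, 90.0]
force: [-1.0, -1.5, 7.9]
width: 0.0323
```

```bash
python3 - <<'E'
from h import *
s=r.read_state();print(s['time'],s['tool_pos'],s['width'],s['force'])
p,d=r.grab_frame('scene');cv2.imwrite('pics/g1.png',cv2.resize(p[100:330,60:366,::-1],(800,600)))
E
```

```text
4.3 [0.55707667 0.21413631 0.19128229] 0.032303243919135624 [-0.99838448 -1.48175014  7.90235264]
```

View pics/g1.png

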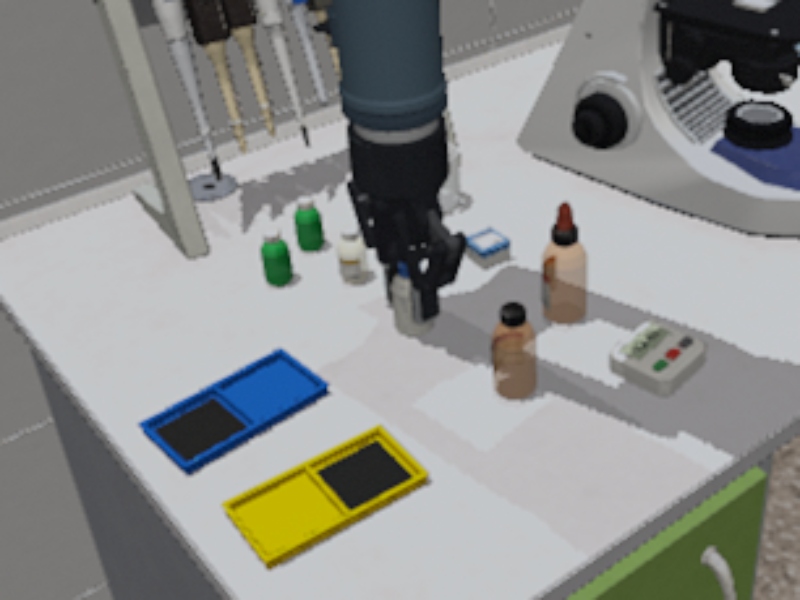

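White bottle is gripped (32 mm). Carrying it to the bare blue pocket.

Call:
carry_out(
  moves=[1,0,0,15,0,1,0,0,40,0,1,0,0,60,0,1,3,35,60,0,1,5,70,60,0,1,5,105,60,0,1,5,136,60,0,1,5,136,60,0,1,5,136,40,0,1,5,136,25,0,1,5,136,17,0,1,5,136,12,0,1,5,136,9,0,1,5,136,8,0,1,5,136,8,0],
)

```text
time: 5.85
tool_pos: [0.5614, 0.35, 0.1971]
tcp_rot: [180.0, -0.0, 90.0]
force: [0.4, 0.6, 0.0]
width: 0.0323
```

```bash
python3 - <<'E'
from h import *
s=r.read_state();print(s['time'],s['tool_pos'],s['width'],s['force'])
p,d=r.grab_frame('scene');cv2.imwrite('pics/g2.png',cv2.resize(p[150:330,60:300,::-1],(800,600)))
E
```

```text
5.85 [0.56142466 0.35001161 0.19705546] 0.03225981737309605 [0.44900153 0.5912581  0.02937988]
```

View pics/g2.png

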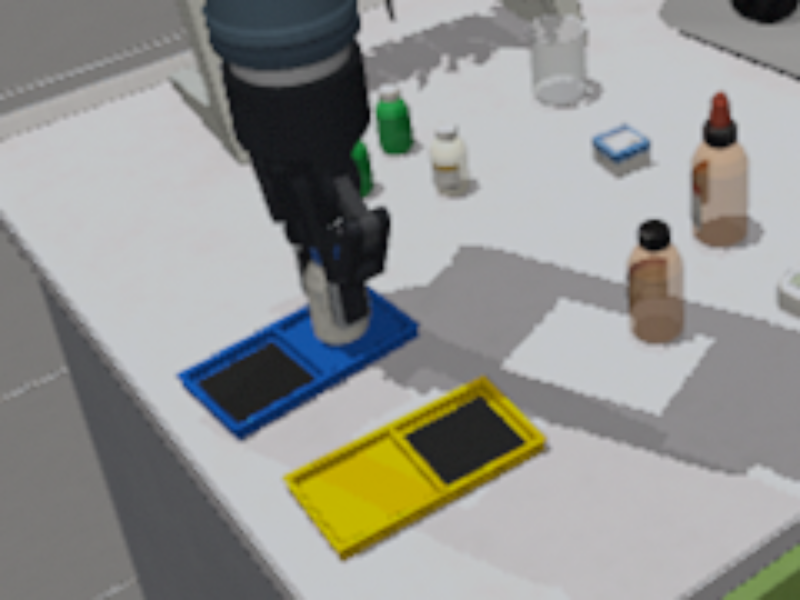

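Centred in the bare pocket and about 3 mm above its floor. Lower, release, retreat.

Call:
carry_out(
  moves=[1,0,0,-1,0,1,0,0,-2,0,1,0,0,-3,0,1,0,0,-4,0,1,0,0,-4,0,1,0,0,-4,0,0.1,0,0,-4,0,0.0,0,0,-4,0,-0.2,0,0,-4,0,-0.3,0,0,-4,0,-0.3,0,0,-4,0,-0.3,0,0,15,0,-0.3,0,0,50,0,-0.3,0,0,100,0,-0.3,0,0,150,0,-0.3,0,0,200,0],
)

```text
time: 7.5
tool_pos: [0.5609, 0.35, 0.3985]
tcp_rot: [-180.0, 0.0, 90.0]
force: [0.9, 0.6, 0.2]
width: 0.0553
```

```bash
python3 - <<'E'
from h import *
s=r.read_state();print(s['time'],s['tool_pos'],s['width'],s['force'])
p,d=r.grab_frame('scene');cv2.imwrite('pics/g3.png',cv2.resize(p[150:330,60:300,::-1],(800,600)))
for o in r.tip_of('scene','white_bottle'):print(o)
E
```

```text
7.5 [0.56093192 0.34998199 0.39848983] 0.05526502512763888 [0.86914394 0.55313053 0.21112017]
{'at': [0.557, 0.3471, 0.0043], 'conf': 0.97}
```

View pics/g3.png

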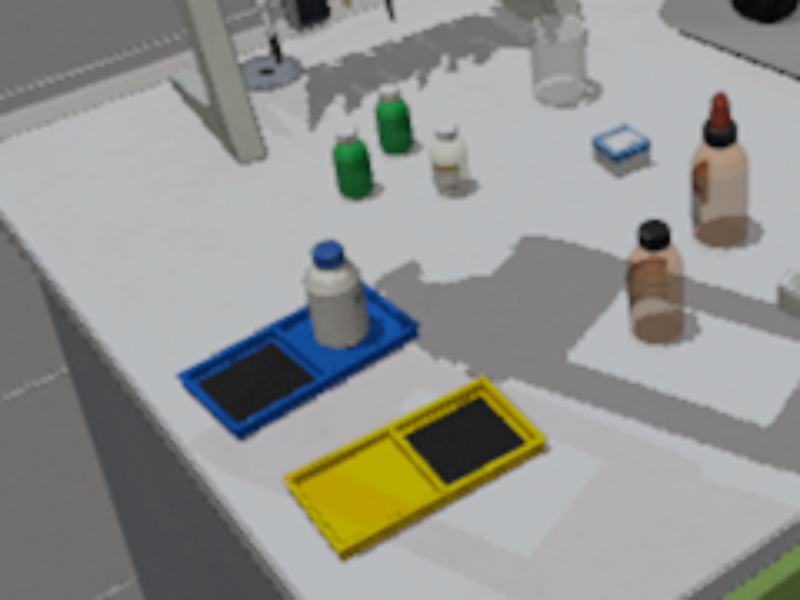

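Call:
carry_out(
  moves=[-0.3,-37,-121,0,0,-0.3,-74,-243,0,0,-0.3,-74,-243,0,0,-0.3,-74,-243,0,0,-0.3,-74,-243,0,0,-0.3,-74,-243,0,0,-0.3,-74,-243,0,0,-0.3,-74,-243,0,0],
)

```text
time: 8.4
tool_pos: [0.4875, 0.1077, 0.3967]
tcp_rot: [180.0, -0.0, 90.0]
force: [-1.0, 0.1, 0.6]
width: 0.0555
```

Call:
carry_out(
  moves=[-0.3,0,-1,-40,0,-0.3,0,-1,-80,0,-0.3,0,-1,-120,0,-0.3,0,-1,-155,0,-0.3,0,-1,-178,0,-0.3,0,-1,-178,0,-0.3,0,-1,-178,0,1,0,-1,-178,0,1,0,-1,-178,0,1,0,-1,-178,0,1,0,-1,-178,0,1,0,-1,-178,0,1,0,-1,-178,0],
)

```text
time: 9.7
tool_pos: [0.488, 0.1063, 0.2203]
tcp_rot: [179.8, -0.0, 90.0]
force: [1.2, 2.1, 5.7]
width: 0.0373
```

```bash
python3 - <<'E'
from h import *
s=r.read_state();print(s['time'],s['tool_pos'],s['width'],s['force'])
p,d=r.grab_frame('scene');cv2.imwrite('pics/g4.png',cv2.resize(p[100:330,60:366,::-1],(800,600)))
E
```

```text
9.7 [0.48804846 0.10625265 0.2202773 ] 0.037347385379364675 [1.20023194 2.09491419 5.72997433]
```

View pics/g4.png

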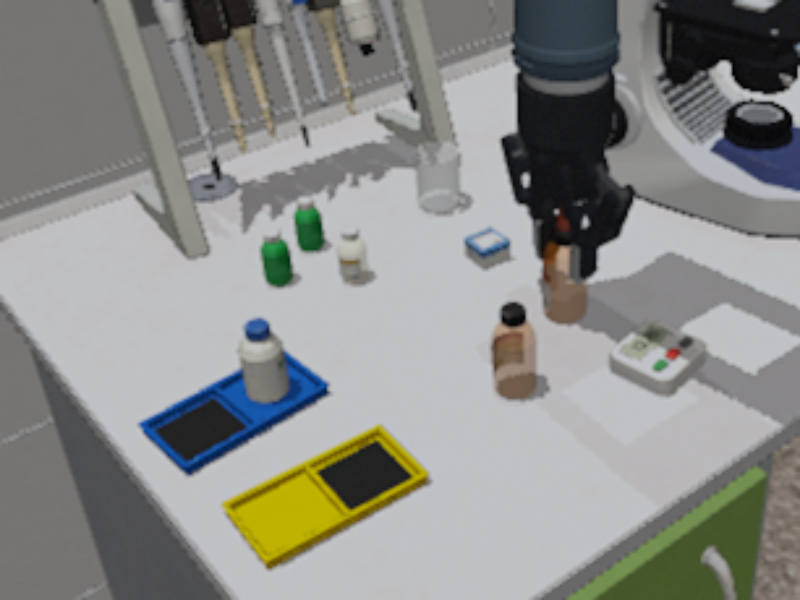

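Dropper is gripped (37 mm). Lifting it over to the blue tray's pad.

Call:
carry_out(
  moves=[1,0,0,15,0,1,0,0,50,0,1,0,0,85,0,1,0,0,110,0,1,11,50,110,0,1,23,100,110,0,1,34,150,110,0,1,45,200,110,0,1,57,250,110,0,1,65,285,110,0,1,68,303,110,0,1,68,303,110,0,1,68,303,80,0,1,68,303,50,0,1,68,303,30,0,1,68,303,20,0,1,68,303,14,0,1,68,303,10,0,1,68,303,8,0,1,68,303,8,0],
)

```text
time: 11.75
tool_pos: [0.5555, 0.4091, 0.2275]
tcp_rot: [179.9, -0.0, 90.0]
force: [-0.6, -0.0, -1.0]
width: 0.0372
```

```bash
python3 - <<'E'
from h import *
s=r.read_state();print(s['time'],s['tool_pos'],s['width'],s['force'])
p,d=r.grab_frame('scene');cv2.imwrite('pics/g5.png',cv2.resize(p[150:330,60:300,::-1],(800,600)))
E
```

```text
11.75 [0.55545504 0.40911604 0.22748573] 0.037212713816666146 [-0.63889186 -0.01550386 -1.01647647]
```

View pics/g5.png

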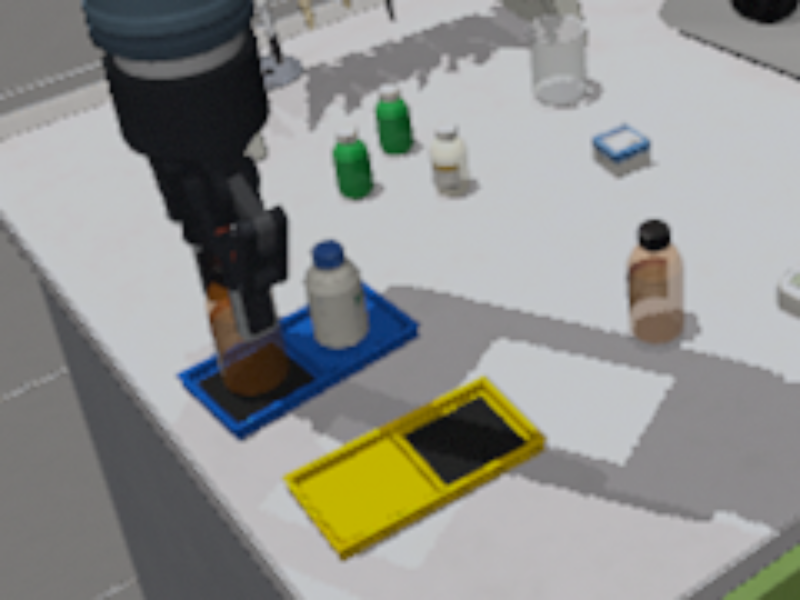

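Well inside the pad pocket, about 4 mm above the floor. Lower and release.

Call:
carry_out(
  moves=[1,0,0,-1,0,1,0,0,-2,0,1,0,0,-3,0,1,0,0,-4,0,1,0,0,-5,0,1,0,0,-5,0,1,0,0,-5,0,0,0,0,-5,0,-0.1,0,0,-5,0,-0.3,0,0,-5,0,-0.3,0,0,-5,0,-0.3,0,0,-5,0,-0.3,0,0,15,0,-0.3,0,0,50,0,-0.3,0,0,100,0,-0.3,0,0,150,0,-0.3,0,0,170,0,-0.3,0,0,170,0],
)

```text
time: 13.6
tool_pos: [0.5557, 0.4095, 0.4021]
tcp_rot: [179.5, -0.2, 90.0]
force: [0.5, 0.8, 0.4]
width: 0.0555
```

```bash
python3 - <<'E'
from h import *
s=r.read_state();print(s['time'],s['tool_pos'],s['width'],s['force'])
p,d=r.grab_frame('scene');cv2.imwrite('pics/g6.png',cv2.resize(p[100:330,60:366,::-1],(800,600)))
p,d=r.grab_frame('top');W=world('top',d)
s=(np.hypot(W[...,0]-.6,W[...,1]-.102)<.04)&(W[...,2]>.012)&(W[...,2]<.03)
print(cv2.minAreaRect((W[s][:,:2]*1000).astype(np.float32)),W[s].mean(0),s.sum())
v,u=np.where(s);cv2.imwrite('pics/boxtop.png',cv2.resize(p[v.min()-15:v.max()+15,u.min()-15:u.max()+15,::-1],(500,500),interpolation=cv2.INTER_CUBIC))
for c in('scene','top'):
  for t in('dropper_bottle','coverslip_box','oil_bottle'):
    for o in r.tip_of(c,t)[:3]:print(c,t,o)
E
```

```text
13.6 [0.55572478 0.40948279 0.40214941] 0.055519286937742364 [0.50694389 0.79074952 0.40526998]
((598.8331298828125, 100.85206604003906), (31.190767288208008, 31.236480712890625), 86.19023132324219) [0.59840282 0.10091158 0.019576  ] 200
scene dropper_bottle {'at': [0.554, 0.4047, 0.0001], 'conf': 0.72}
scene coverslip_box {'at': [0.6016, 0.1008, -0.0005], 'conf': 0.74}
scene coverslip_box {'at': [0.5527, 0.3796, 0.0009], 'conf': 0.2}
scene oil_bottle {'at': [0.723, 0.2183, 0.0051], 'conf': 0.57}
scene oil_bottle {'at': [0.6479, 0.2087, 0.001], 'conf': 0.46}
scene oil_bottle {'at': [0.7072, 0.0806, -0.0032], 'conf': 0.19}
top dropper_bottle {'at': [0.5567, 0.4076, 0.0023], 'conf': 0.86}
top coverslip_box {'at': [0.6002, 0.0992, -0.0017], 'conf': 0.5}
top coverslip_box {'at': [0.7094, 0.0808, -0.0016], 'conf': 0.3}
top oil_bottle {'at': [0.7229, 0.2166, -0.0056], 'conf': 0.68}
top oil_bottle {'at': [0.6946, 0.2649, 0.0035], 'conf': 0.52}
top oil_bottle {'at': [0.6505, 0.2143, -0.0003], 'conf': 0.46}
```

View pics/g6.png

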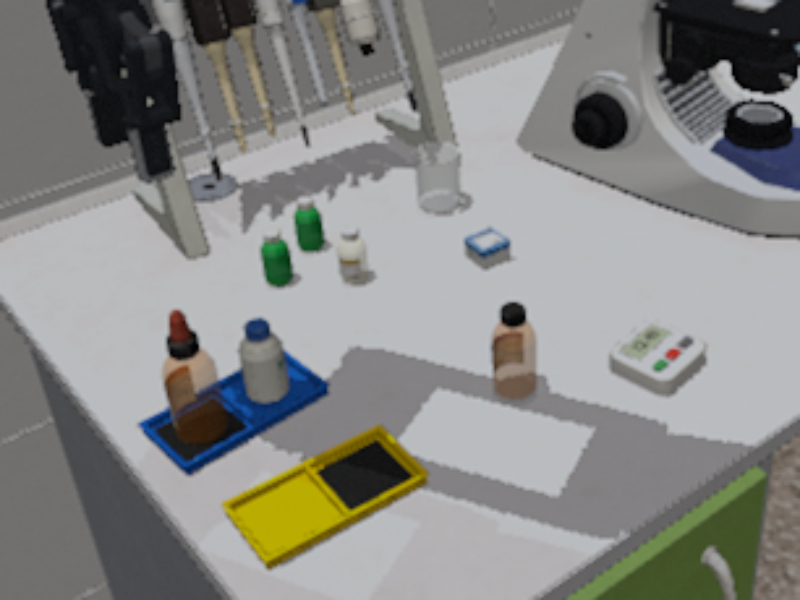

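View pics/boxtop.png

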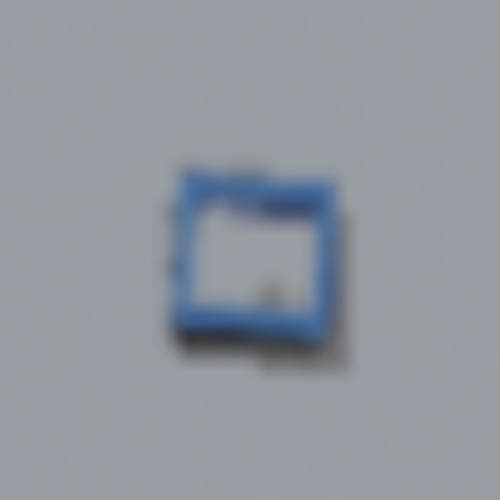

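Dropper stands upright on the blue pad (200,400 in the crop). Next is the box at about (0.600, 0.101), yaw about -3.5°.

Call:
carry_out(
  moves=[-0.15,44,-308,-40,-0.06,-0.15,44,-308,-40,-0.06,-0.15,44,-308,-40,-0.06,-0.15,44,-308,-40,-0.06,-0.15,44,-308,-40,-0.06,-0.15,44,-308,-40,-0.06,-0.15,44,-308,-40,-0.06,-0.15,44,-308,-40,-0.06,-0.15,44,-308,-40,-0.06],
)

```text
time: 14.9
tool_pos: [0.5991, 0.1018, 0.3566]
tcp_rot: [-180.0, -0.1, 86.5]
force: [0.0, 0.1, 0.6]
width: 0.0492
```

Call:
carry_out(
  moves=[-0.15,0,-1,-50,0,-0.15,0,-1,-100,0,-0.15,0,-1,-140,0,-0.15,0,-1,-160,0,-0.15,0,-1,-170,0,-0.15,0,-1,-176,0,-0.15,0,-1,-176,0,-0.15,0,-1,-176,0],
)

```text
time: 15.7
tool_pos: [0.5999, 0.1006, 0.1821]
tcp_rot: [179.9, -0.0, 86.6]
force: [0.9, -0.1, 0.3]
width: 0.0488
```

```bash
python3 - <<'E'
from h import *
s=r.read_state();print(s['time'],s['tool_pos'],s['width'],s['force'])
p,d=r.grab_frame('scene');cv2.imwrite('pics/g7.png',cv2.resize(p[140:240,180:313,::-1],(800,600),interpolation=cv2.INTER_CUBIC))
E
```

```text
15.7 [0.59986948 0.10063335 0.18214606] 0.04882582801349493 [ 0.88887879 -0.05733954  0.26547831]
```

View pics/g7.png

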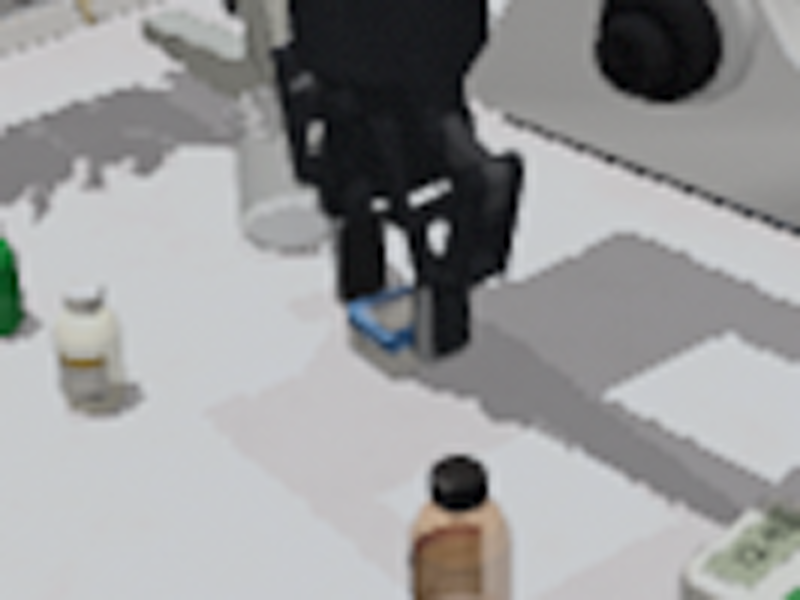

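The jaws straddle the box with the tips below the lid. Closing and lifting slightly.

Call:
carry_out(
  moves=[1,0,0,0,0,1,0,0,0,0,1,0,0,0,0,1,0,0,0,0,1,0,0,0,0,1,0,0,0,0],
)

```text
time: 16.35
tool_pos: [0.5997, 0.1, 0.1821]
tcp_rot: [179.9, -0.0, 86.5]
force: [-0.7, 0.4, 6.7]
width: 0.0305
```

Call:
carry_out(
  moves=[1,0,0,10,0,1,0,0,40,0,1,0,0,60,0,1,0,0,60,0],
)

```text
time: 16.75
tool_pos: [0.6005, 0.1, 0.2444]
tcp_rot: [179.6, -0.0, 86.6]
force: [-0.1, 0.6, 0.3]
width: 0.0305
```

```bash
python3 - <<'E'
from h import *
s=r.read_state();print(s['time'],s['tool_pos'],s['width'],s['force'])
p,d=r.grab_frame('scene');cv2.imwrite('pics/g8.png',cv2.resize(p[120:240,160:320,::-1],(800,600),interpolation=cv2.INTER_CUBIC))
E
```

```text
16.75 [0.60045101 0.10001118 0.24437899] 0.03045259696972987 [-0.08641607  0.57362477  0.28417853]
```

View pics/g8.png

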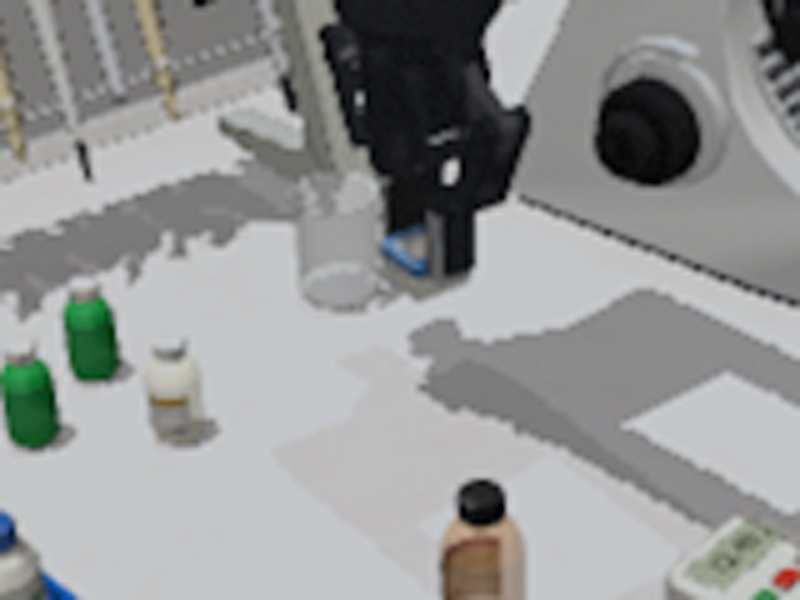

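Call:
carry_out(
  moves=[1,0,0,40,0,1,0,0,75,0,1,-24,44,75,0.03,1,-48,88,75,0.03,1,-71,132,75,0.03,1,-95,175,75,0.03,1,-118,218,75,0.03,1,-142,262,75,0.03,1,-158,292,75,0.03,1,-165,304,75,0.03,1,-165,304,75,0.03,1,-165,304,40,0.03,1,-165,304,5,0.03,1,-165,304,-25,0.03,1,-165,304,-40,0.03,1,-165,304,-48,0.03,1,-165,304,-52,0.03,1,-165,304,-53,0.03,1,-165,304,-53,0.03],
)

```text
time: 18.7
tool_pos: [0.4348, 0.404, 0.1885]
tcp_rot: [179.9, -0.0, 88.3]
force: [-0.5, 1.0, -0.4]
width: 0.0302
```

```bash
python3 - <<'E'
from h import *
s=r.read_state();print(s['time'],s['tool_pos'],s['width'],s['force'])
p,d=r.grab_frame('scene');cv2.imwrite('pics/g9.png',cv2.resize(p[220:340,100:260,::-1],(800,600),interpolation=cv2.INTER_CUBIC))
E
```

```text
18.7 [0.43480991 0.40401634 0.18852753] 0.030152807729232452 [-0.54917246  0.95802178 -0.35171616]
```

View pics/g9.png

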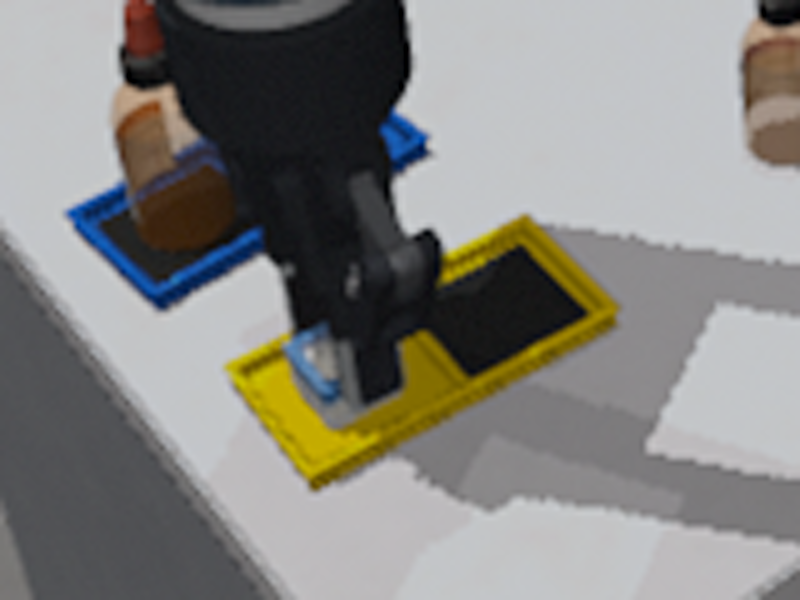

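Over the bare yellow pocket with the fingers clear of the walls. Lower.

Call:
carry_out(
  moves=[1,0,0,-1,0,1,0,0,-2,0,1,0,0,-3,0,1,0,0,-4,0,1,0,0,-4,0,1,0,0,-4,0],
)

```text
time: 19.35
tool_pos: [0.4342, 0.4042, 0.185]
tcp_rot: [180.0, -0.0, 88.3]
force: [-2.4, -1.8, 9.2]
width: 0.0298
```

Call:
carry_out(
  moves=[0.2,0,0,0,0,0.1,0,0,0,0,0,0,0,0,0,0,0,0,0,0,0,0,0,0,0,0,0,0,20,0,0,0,0,60,0,0,0,0,100,0,0,0,0,150,0,0,0,0,180,0,0,0,0,180,0],
)

```text
time: 20.45
tool_pos: [0.4352, 0.4049, 0.3695]
tcp_rot: [179.5, -0.3, 88.3]
force: [-0.3, -0.1, 0.2]
width: 0.0423
```

```bash
python3 - <<'E'
from h import *
s=r.read_state();print(s['time'],s['tool_pos'],s['width'],s['force'])
p,d=r.grab_frame('scene');cv2.imwrite('pics/g10.png',cv2.resize(p[200:350,80:280,::-1],(800,600),interpolation=cv2.INTER_CUBIC))
E
```

```text
20.45 [0.43520743 0.40485552 0.36948031] 0.0423375319309416 [-0.31751827 -0.05305082  0.19015438]
```

View pics/g10.png

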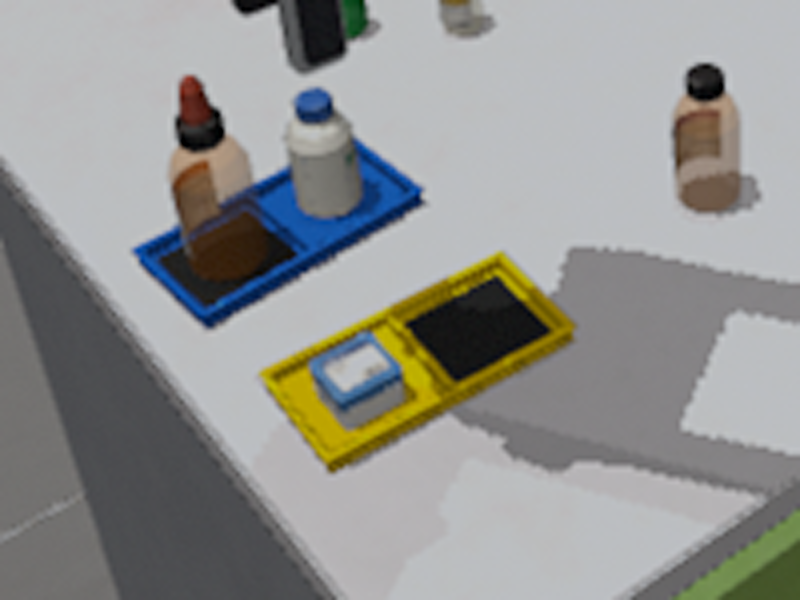

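Box is flat in its pocket (360,380). Now the cream bottle at (0.650, 0.212).

Call:
carry_out(
  moves=[0,215,-192,0,0.03,0,215,-192,0,0.03,0,215,-192,0,0.03,0,215,-192,0,0.03,0,215,-192,0,0.03,0,215,-192,0,0.03,0,215,-192,0,0.03,0,215,-192,0,0.03],
)

```text
time: 21.3
tool_pos: [0.6494, 0.2111, 0.3609]
tcp_rot: [-179.7, 0.0, 89.9]
force: [-0.2, 0.8, -0.3]
width: 0.0427
```

Call:
carry_out(
  moves=[0,0,1,-40,0,0,0,1,-80,0,0,0,1,-120,0,0,0,1,-155,0,0,0,1,-176,0,0,0,1,-176,0,0,0,1,-176,0,1,0,1,-176,0,1,0,1,-176,0,1,0,1,-176,0,1,0,1,-176,0,1,0,1,-176,0],
)

```text
time: 22.5
tool_pos: [0.6498, 0.2134, 0.1899]
tcp_rot: [179.8, -0.1, 90.0]
force: [-0.7, 0.4, 6.7]
width: 0.0239
```

```bash
python3 - <<'E'
from h import *
s=r.read_state();print(s['time'],s['tool_pos'],s['width'],s['force'])
p,d=r.grab_frame('scene');cv2.imwrite('pics/g11.png',cv2.resize(p[120:240,130:290,::-1],(800,600),interpolation=cv2.INTER_CUBIC))
E
```

```text
22.5 [0.64981687 0.21343938 0.18985766] 0.023867098114523574 [-0.7008198   0.38919153  6.65144761]
```

View pics/g11.png

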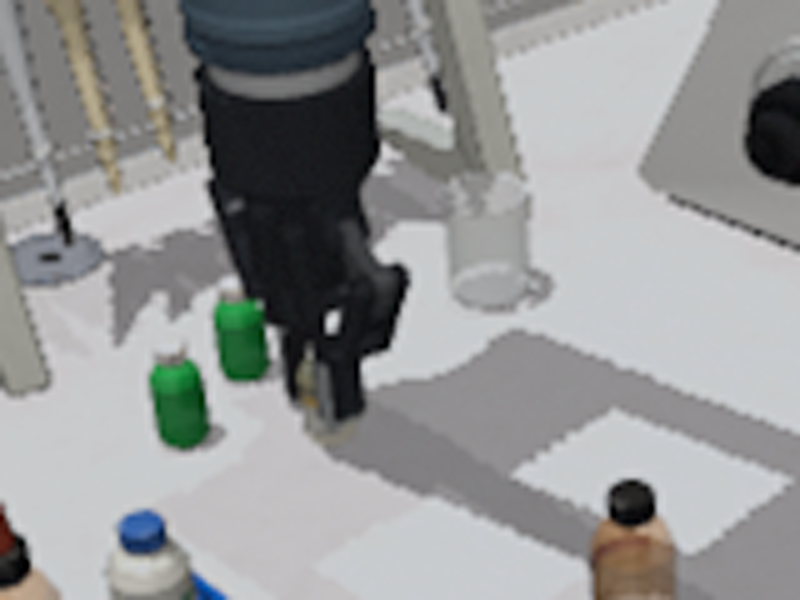

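Call:
carry_out(
  moves=[1,0,0,15,0,1,0,0,50,0,1,0,0,90,0,1,0,0,115,0,1,-40,25,115,-0.03,1,-80,49,115,-0.03,1,-120,73,115,-0.03,1,-160,97,115,-0.03,1,-195,118,115,-0.03,1,-214,130,115,-0.03,1,-214,130,115,-0.03,1,-214,130,80,-0.03,1,-214,130,50,-0.03,1,-214,130,30,-0.03,1,-214,130,18,-0.03,1,-214,130,11,-0.03,1,-214,130,8,-0.03,1,-214,130,8,-0.03,1,-214,130,8,-0.03],
)

```text
time: 24.45
tool_pos: [0.4357, 0.3433, 0.1966]
tcp_rot: [179.9, -0.0, 88.3]
force: [-0.0, 1.3, -0.4]
width: 0.0243
```

```bash
python3 - <<'E'
from h import *
s=r.read_state();print(s['time'],s['tool_pos'],s['width'],s['force'])
p,d=r.grab_frame('scene');cv2.imwrite('pics/g12.png',cv2.resize(p[200:350,80:280,::-1],(800,600),interpolation=cv2.INTER_CUBIC))
E
```

```text
24.45 [0.43570357 0.34326592 0.19661933] 0.024265568180051513 [-0.00434137  1.26919232 -0.4189905 ]
```

View pics/g12.png

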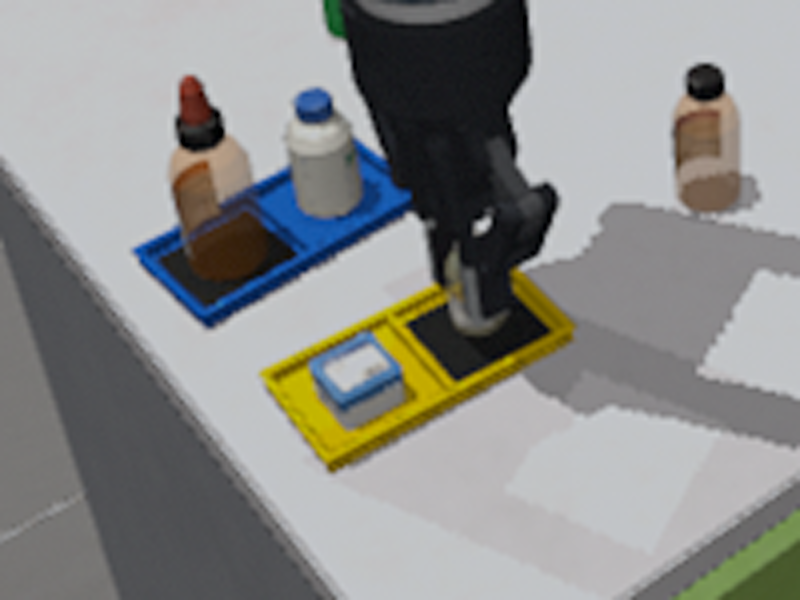

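Call:
carry_out(
  moves=[1,0,0,-1,0,1,0,0,-2,0,1,0,0,-3,0,1,0,0,-4,0,1,0,0,-4,0,1,0,0,-4,0],
)

```text
time: 25.1
tool_pos: [0.4352, 0.3432, 0.1928]
tcp_rot: [180.0, -0.0, 88.3]
force: [-2.5, -1.8, 9.0]
width: 0.0241
```

Call:
carry_out(
  moves=[0.35,0,0,0,0,0.25,0,0,0,0,0.1,0,0,0,0,0,0,0,0,0,0,0,0,0,0,0,0,0,0,0,0,0,0,15,0,0,0,0,50,0,0,0,0,100,0,0,0,0,150,0,0,0,0,200,0,0,-40,-100,200,0,0,-40,-200,200,0,0,-40,-200,200,0,0,-40,-200,200,0,0,-40,-200,200,0,0,-40,-200,200,0],
)

```text
time: 26.8
tool_pos: [0.3951, 0.1419, 0.392]
tcp_rot: [180.0, -0.0, 88.1]
force: [0.2, 0.1, 1.0]
width: 0.0424
```

```bash
python3 - <<'E'
from h import *
s=r.read_state();print(s['time'],s['tool_pos'],s['width'],s['force'])
tr={'blue':(np.array([.559,.380]),.09),'yellow':(np.array([.4355,.3735]),np.pi-.03)}
kit={'dropper_bottle':'blue','white_bottle':'blue','oil_bottle':'yellow','coverslip_box':'yellow'}
for c in('scene','top'):
  p,d=r.grab_frame(c);np.savez(c+'1.npz',p=p,d=d)
  cv2.imwrite(f'pics/end_{c}.png',cv2.resize(p[:,:,::-1],(800,600)))
  if c=='scene':cv2.imwrite('pics/end_crop.png',cv2.resize(p[200:350,80:280,::-1],(800,600),interpolation=cv2.INTER_CUBIC))
  for t in list(kit)+['amber_bottle','timer','beaker']:
    for o in r.tip_of(c,t)[:4]:
      a=np.array(o['at']);loc=''
      if t in kit:
        C,y=tr[kit[t]];D=a[:2]-C;loc=np.round([np.cos(y)*D[0]+np.sin(y)*D[1],-np.sin(y)*D[0]+np.cos(y)*D[1]],4)
      print(c,t,round(o['conf'],2),a.round(3),loc)
E
```

```text
26.8 [0.39512707 0.14187168 0.39198733] 0.04241628887010313 [0.23363047 0.13864407 1.00838759]
scene dropper_bottle 0.85 [ 0.556  0.404 -0.   ] [-0.0011  0.024 ]
scene white_bottle 0.69 [0.56  0.35  0.006] [-0.0014 -0.0305]
scene white_bottle 0.21 [ 0.44   0.203 -0.001] [-0.1346 -0.1656]
scene oil_bottle 0.83 [0.432 0.339 0.004] [0.0024 0.0342]
scene oil_bottle 0.53 [0.695 0.26  0.002] [-0.2632  0.1056]
scene oil_bottle 0.45 [0.723 0.22  0.003] [-0.292   0.1448]
scene coverslip_box 0.79 [0.436 0.407 0.002] [ 0.001  -0.0336]
scene amber_bottle 0.77 [0.439 0.2   0.002] 
scene timer 0.59 [ 0.387  0.096 -0.002] 
scene beaker 0.87 [ 0.708  0.079 -0.004] 
top dropper_bottle 0.97 [0.556 0.41  0.003] [0.0002 0.0298]
top white_bottle 0.71 [0.565 0.351 0.006] [ 0.0037 -0.0292]
top oil_bottle 0.67 [0.699 0.265 0.001] [-0.2663  0.1007]
top oil_bottle 0.57 [ 0.722  0.214 -0.002] [-0.2911  0.1504]
top coverslip_box 0.76 [0.433 0.406 0.003] [ 0.0039 -0.0329]
top beaker 0.75 [ 0.709  0.078 -0.002]
```

View pics/end_crop.png

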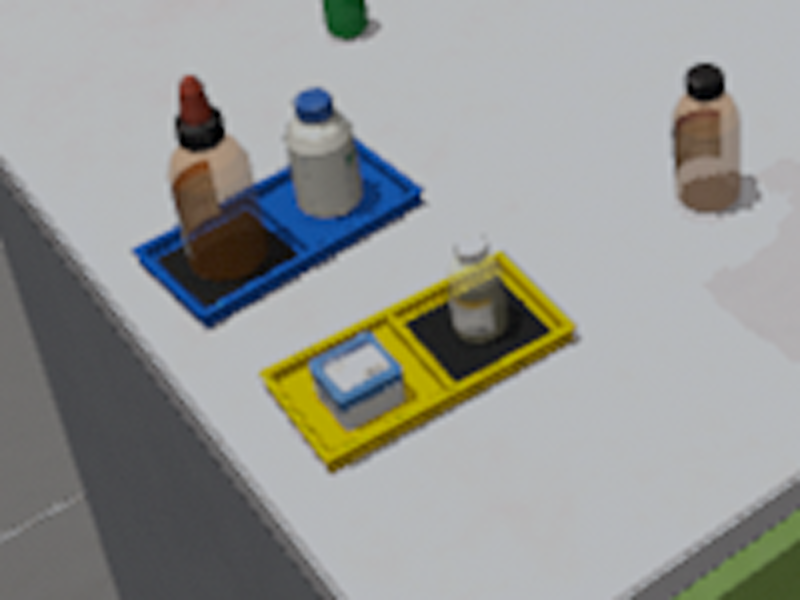

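View pics/end_top.png

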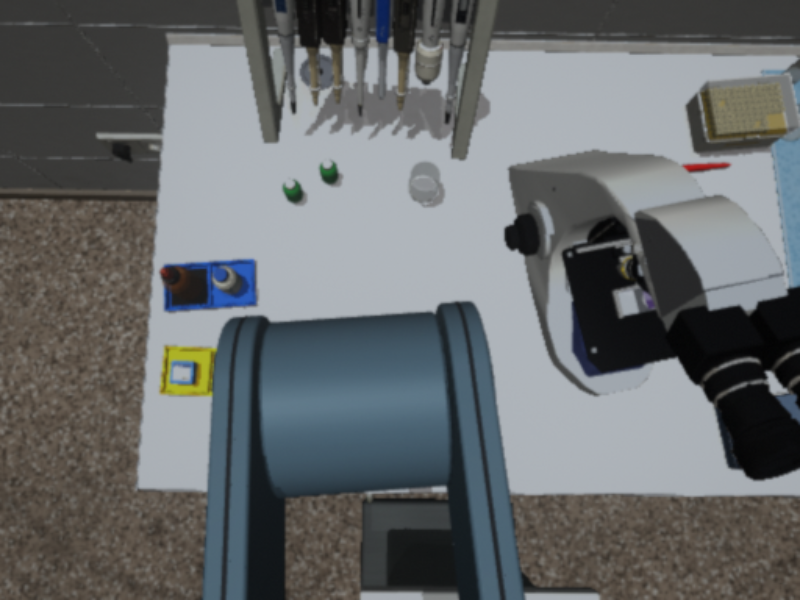

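The end crop shows all four things standing upright in their pockets: dropper (225,250), white (325,185), box (360,380) and cream (480,310). The gripper is clear. Handing in.

```bash
python3 -c "
from station import r
print(r.job_done())"
```

```text
the job is handed in; nothing more can be done
None
```

I placed all four things in their pockets and handed the job in at about 27 s. No verdict was reported. The order was white bottle, dropper bottle, cover-glass box, cream bottle, each released just after it touched the pocket floor.

**Last checks**
- **Kit things:** The final pictures show all four upright. Measured positions are within about 7 mm of the pocket centres, against the 18 mm allowed. The largest gap was one scene-camera reading of the dropper, about 6.5 mm off in y; the top camera put it within 1 mm.
- **Things that stay:** The black-capped amber bottle, timer and beaker read within about 5 mm of where they started.
- **Gripper:** It was open and clear of everything.

**What the checks did not cover:** The arm hid part of the top view. The cream bottle, amber bottle and timer were therefore confirmed only by the scene camera. The networks also kept reporting the green look-alikes as cream bottles; I ruled these out by colour in the pictures.

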